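Tip the upright carton onto its back and push it home in the stocking guide

ROBOT

A 7-joint arm with a two-finger parallel gripper is mounted at the origin on a cart in front of the work surface, level with it; the furniture and walls round the work are solid. World frame = base frame: x ahead of the robot, y to its left, z up, the work surface at z = 0. Lengths are in mm, angles in rad, forces in N, time in s.
With the tool pointing down it reaches from about 350 to 900 mm from the base axis. Payload 8.1 kg.
Tool frame: the origin (TCP) lies midway between the tips of the shut fingers; the grasp point (between the pads) lies 19 mm behind it; z points along the fingers, y is the line along which they close (so a half turn about z gives the same grasp; the last joint's range is limited). The gripper opens to 85 mm and grips with 20 to 120 N. Pads are 22 mm wide; open, the fingers measure 114 mm over their backs; the gripper's body (76 mm by 85 mm) begins 54 mm behind the grasp point. The pads swing forward as they close: fully open they stand 13 mm farther back than shut.
Start: joints at [-1.348, 0.434, 0.025, 1.573, -0.012, 1.134, -0.075], TCP at [200.069, 592.126, 231.323] pointing down, gripper open.
Joint ranges: [-2.62, 2.62], [-0.44, 2.09], [-1.27, 1.32], [0.08, 2.57], [-1.32, 4.46], [0.12, 2], [-2.74, 2.74]. Speed limits (rad/s): [2.22, 2.22, 3.01, 3.01, 3.14, 3.14, 3.14].

INTERFACE

Orientations are given as a rotation vector (axis times angle).
In Python, from rig import r gives the robot as it stands.
- The arm moves only by the tool step_arm, never from a script. Its argument "motion" is a list of rows, each an object of numbers: "rx", "ry", "rz": the turn, a rotation vector about the tool's x, y, z in degrees; "x", "y", "z": the shift along the tool's x, y, z in m; "grip": the finger opening in m, from 0 to 0.0854. In form: [{"rx": .., "ry": .., "rz": .., "x": .., "y": .., "z": .., "grip": ..}, ...]. A call has 1 to 20 rows; each row is the pose to reach, as a shift and turn from the pose commanded when the call began, along the tool's axes at that moment; what a row does not reach only later rows make up. A row lasts 1/8 s, in which the tool goes at most 62.5 mm and 10.7 degrees, less where a joint would pass 70% of its speed; a pose out of reach is approached as far as the arm can. A call with a gripper value outside its range is refused whole. The fingers move at their own pace and stop on an object; "squeeze" is the grip in N (left out, the last holds). Time passes only in rows, so rows that repeat a pose let the fingers close. It gives the time, the measured TCP pose, the force, the opening and the grip force at its end, in the units of the state.
- r.get_state(): the state, without advancing time (a new reading comes with each control period).
- r.camera(name): name is "scene" or "top" or "wrist"; returns (picture, depth): 400x640x3 uint8, blue, green, red; 400x640 float32, mm along the optical axis (not along the pixel's ray), 0 where there is no reading.
- r.camera_params(name): a dict with "camera_matrix" (3x3 intrinsics, pixels), "D" ([k1, k2, p1, p2, k3] as OpenCV has them; the pictures are not rectified), "position" and "attitude" of the camera in the world. Camera axes: x right, y down, z forward; pixel columns grow to the right and rows downward; lengths in mm; the calibration is good to about 2 mm. A picture is of the moment at which its call begins: read the wrist's pose just before it. camera_params takes no time and is no camera call; for the wrist camera it gives the pose at the moment of the call.
- r.finish_job(): hands the job in; it is judged then, once.
The state is a dict: "time_s": time; "joint_positions": joint angles; "dq": joint speeds; "joint_efforts": joint torques, N m; "tcp_pos": TCP position; "orientation": TCP orientation; "ft_force": force on the tool from outside, world axes, zero at the start; "ft_torque": the same for the moment, N m; "width": finger opening in mm; "gripper_force": force on a finger pad.
Only numpy, scipy, OpenCV 4.12 (cv2) and the standard library are available. Lean on these libraries where they do the work, as an engineer would, in place of code of your own. Each camera call takes 0.05 s, during which the arm holds its last target. There are 200 camera calls.

TASK

The tall carton standing upright in front of the aluminium guide has to be stocked lying down. Push against the upper part of its front so that it tips over backwards, away from the robot, and lies flat on its back between the two rails, then push it along until it is flush against the stop at the guide's far end. Do it all by pushing: do not grip, lift or carry the carton, and leave everything else standing where it is.

Things in the scene. Friction and masses are not known exactly. Their poses are not given: they have to be found in the camera images.
- carton: The tall closed printed carton, 0.11 to 0.22 kg, 60 mm deep (x), 110 wide (y), 90 high (z), upright at the start, its centre 40 to 70 mm in front of the guide's mouth, within 0.1 rad of square to it. Origin at the centre of its underside; x from its front (robot side) to its back, z up. Pushed near the top it tips about its rear lower edge and falls past 34 degrees; pushed low it slides.
- carton_centre (a point): Centre of the tall carton, 45 mm above its underside, same axes as the carton. Once the carton lies on its back this is 30 mm above the bench, the carton's z axis points along the guide to the stop and its x axis down; it is then 60 mm high, 110 wide and 90 long.
- guide: Stocking guide fixed to the bench: two plain aluminium rails 120 mm long, 24 high, 146 apart (clear), each with a flat foot 22 mm wide on its outer side, and a stop 32 high across the far end; open in front and on top, no floor (things slide on the bench). Origin on the bench in the middle of the open mouth; x along the rails to the stop, whose inner face is at x = 120 mm; z up.
- beaker: Bystander, to be left alone: empty clear beaker, 63 mm wide, 75 mm high. Origin at the centre of its underside.
- bottle: Bystander, to be left alone: small round bottle with a screw cap, 44 mm wide, 88 mm high. Origin at the centre of its underside.
- pot: Bystander, to be left alone: round white pot with a wide screw cap, 62 mm wide, 97 mm high. Origin at the centre of its underside.
- petri: Bystander, to be left alone: closed flat dish, 90 mm wide, 15 mm high. Origin at the centre of its underside.
- low_carton: Bystander, to be left alone: low printed carton, 60 x 90 mm, 36 mm high. Origin at the centre of its underside.
- rack: Bystander, to be left alone: open wire-like tube rack, 70 x 116 mm, 68 mm high, empty. Origin at the centre of its underside.
Mind the look-alikes: they are no part of the job. What is shaped like the carton but blue is not meant.

How it is judged (in metres and radians):
At the end, for the whole second after the job is handed in: The carton lies flat on its back on the bench (front face up, within about 8 degrees), between the rails, square to the guide within 0.08 rad, its leading end within 6 mm of the stop, at rest (angle between carton's own x axis and vertical above 3 rad and height (world z) of carton_centre below 0.036 m and x of carton_centre in the frame of guide between 0.069 and 0.08 m and y of carton_centre in the frame of guide between -0.022 and 0.022 m and angle between the z axis of carton and the x axis of guide, either way round below 0.08 rad and linear speed of carton below 0.02 m/s); the robot touches nothing.
It fails at once if the carton is lifted (its centre more than 85 mm above the bench, or more than 55 mm once it lies down) (height (world z) of carton_centre above 0.085 m or (angle between carton's own z axis and vertical above 1.4 rad and height (world z) of carton_centre above 0.055 m)).
It fails at once if a bystander is moved more than 20 mm or tipped (distance of any of beaker, bottle, pot, petri, low_carton, rack from where it was at the start of the episode above 0.02 m or angle between any of beaker, bottle, pot, petri, low_carton, rack's own z axis and vertical above 0.3 rad).
It also fails if it takes over 42 s, if anything falls off the work surface, if the arm or the gripper's body presses on something with over 40 N, if the wrist force passes 120 N, or if a joint passes its speed limit or range.

## Working session

There is one attempt and no reset: what is moved stays moved. The work goes in short steps, Python scripts to look and compute and a tool call to move; the robot and the scene stay as the last step left them, time stands still between calls to the robot, and variables do not carry over. Pictures are saved under pics/ and viewed, at most 10 in all, crops included, and the job is handed in when it is done.

Besides the shell and the picture viewer there is one more tool, called after "Emit:" as name(argument=value, ...) on one line, values as JSON. step_arm: Moves the arm, as the interface text tells. Its arguments: {"type":"object","properties":{"motion":{"type":"array","items":{"type":"object","properties":{"rx":{"type":"number"},"ry":{"type":"number"},"rz":{"type":"number"},"x":{"type":"number"},"y":{"type":"number"},"z":{"type":"number"},"grip":{"type":"number"}}}},"squeeze":{"type":"number"}},"required":["motion"]}

```bash
mkdir -p pics
cat > h.py <<'E'
from rig import r
import numpy as np, cv2
from scipy.spatial.transform import Rotation as R
def snap(n):
    p=r.camera_params(n); im,d=r.camera(n); return im,d,p
def cloud(d,p):
    K=np.array(p["camera_matrix"],float);D=np.array(p["D"],float)
    v,u=np.mgrid[0:400,0:640]
    q=cv2.undistortPoints(np.stack([u,v],-1).reshape(-1,1,2).astype(float),K,D).reshape(400,640,2)
    c=np.dstack([q[...,0]*d,q[...,1]*d,d])
    a=np.array(p["attitude"],float)
    A=a if a.shape==(3,3) else R.from_rotvec(a).as_matrix()
    w=c@A.T+np.array(p["position"]); w[d<=0]=np.nan; return w
E
python3 - <<'E'
from h import *
for n in("top","scene"):
    im,d,p=snap(n); cv2.imwrite(f"pics/{n}.png",im); np.save(f"{n}.npy",cloud(d,p)); print(p)
s=r.get_state();print(s["time_s"],s["tcp_pos"],s["orientation"],s["width"])
E
```

```text
{'camera_matrix': array([[400.44384877,   0.        , 320.4386045 ],
       [  0.        , 400.44384877, 201.77495267],
       [  0.        ,   0.        ,   1.        ]]), 'D': array([-0.02844218,  0.        ,  0.        ,  0.        ,  0.        ]), 'position': array([ 284.94302877,  -16.152666  , 1270.55801828]), 'attitude': array([-2.08208322,  2.14854026, -0.20428657])}
{'camera_matrix': array([[498.68874093,   0.        , 316.8783224 ],
       [  0.        , 498.68874093, 205.85019266],
       [  0.        ,   0.        ,   1.        ]]), 'D': array([0.01668867, 0.        , 0.        , 0.        , 0.        ]), 'position': array([-173.68377818, -840.74883732,  704.16101063]), 'attitude': array([-1.99473023,  0.73545209, -0.42275996])}
0.1 [199.92250654 591.6795646  230.59193401] [-5.09535545e-01 -3.09991189e+00  2.24600794e-03] 85.34624388019002
```

View pics/top.png

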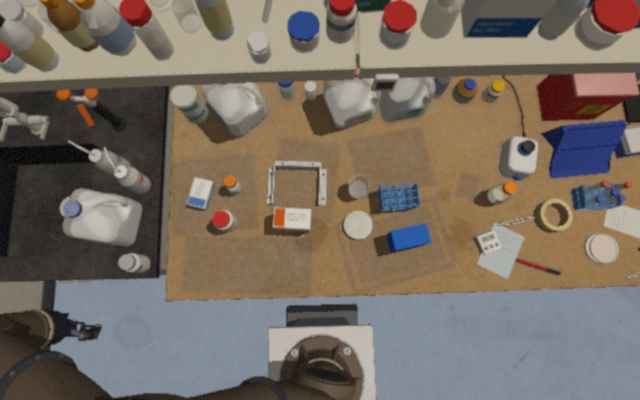

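View pics/scene.png

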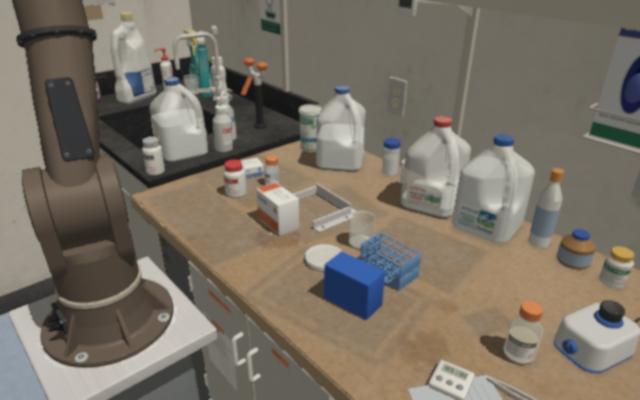

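The top view shows the white/orange carton at (292,219) and the guide at (297,183), open towards the robot. The look-alikes are the blue carton at (409,238) and the low carton at (199,193). I choose the white/orange one. Next: measurements and a close crop.

Run:
```python
from h import *
w=np.load("top.npy"); im=cv2.imread("pics/top.png")
cv2.imwrite("pics/crop.png",cv2.resize(im[145:255,180:400],None,fx=3.6,fy=3.6,interpolation=cv2.INTER_CUBIC))
s=w[145:255,180:400].reshape(-1,3)
bench=s[abs(s[:,2])<12]; print("bench z",np.median(bench[:,2]))
for n,(u0,u1,v0,v1),(a,b) in [("carton",(265,320,203,240),(75,110)),("pot",(205,240,205,240),(50,120)),("petri",(340,375,208,242),(8,30)),("beaker",(345,372,172,202),(20,100)),("bottle",(220,245,172,198),(40,110)),("railL",(262,273,160,205),(14,40)),("railR",(317,330,160,207),(14,40)),("stop",(272,322,157,170),(20,45))]:
    q=w[v0:v1,u0:u1].reshape(-1,3); q=q[(q[:,2]>a)&(q[:,2]<b)]
    if len(q)<5: print(n,len(q));continue
    print(n,len(q),cv2.minAreaRect(q[:,:2].astype(np.float32)),q.min(0).round(),q.max(0).round(),np.median(q,0).round(1))
```

```text
bench z -1.593257612093339
carton 758 ((476.00360107421875, 73.90248107910156), (110.19783020019531, 61.203006744384766), 85.71501159667969) [442.  18.  75.] [510. 130.  96.] [475.   74.1  90. ]
pot 360 ((480.0871887207031, 282.92828369140625), (54.92843246459961, 60.94315719604492), 77.24867248535156) [450. 255.  50.] [512. 313. 105.] [476.8 279.6  94.2]
petri 624 ((459.7467346191406, -129.19815063476562), (86.04363250732422, 87.14615631103516), 87.56039428710938) [ 416. -172.    8.] [503. -86.  21.] [ 460.  -129.3   14.1]
beaker 197 ((576.4248657226562, -134.41278076171875), (62.097965240478516, 61.319149017333984), 69.28426361083984) [ 546. -166.   20.] [ 608. -103.   78.] [ 585.9 -136.3   55.3]
bottle 196 ((595.580322265625, 261.33990478515625), (40.183895111083984, 41.96212387084961), 43.75889587402344) [574. 241.  40.] [615. 284.  93.] [591.2 258.3  84.2]
railL 18 ((562.207275390625, 139.86500549316406), (3.1720855236053467, 50.982486724853516), 86.12776184082031) [537. 139.  16.] [588. 143.  27.] [559.5 139.9  22.9]
railR 59 ((591.3140869140625, -9.555047988891602), (9.74319839477539, 125.20137786865234), 88.24223327636719) [529. -16.  15.] [654.  -6.  35.] [596.  -11.5  24.1]
stop 105 ((652.0623779296875, 59.67068862915039), (151.8391876220703, 15.489978790283203), 88.11581420898438) [642. -16.  20.] [662. 136.  37.] [655.8  64.8  29.1]
```

View pics/crop.png

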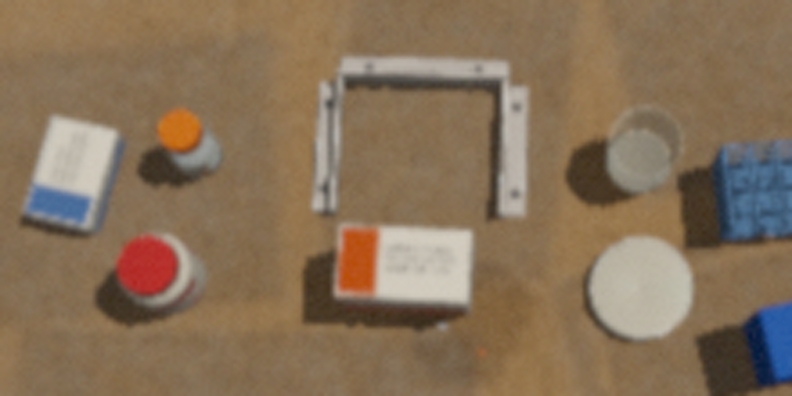

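The crop confirms it: the chosen carton has an orange end and white top (337–472, 225–305 in the crop), and the guide mouth is right behind it. I'll deproject the corners for yaw and offset.

```bash
cat >> h.py <<'E'
def ray(p,u,v,z):
    K=np.array(p["camera_matrix"],float);D=np.array(p["D"],float)
    q=cv2.undistortPoints(np.array([[[u,v]]],float),K,D)[0,0]
    A=R.from_rotvec(p["attitude"]).as_matrix(); d=A@np.array([q[0],q[1],1]); o=np.array(p["position"]); return (o+d*(z-o[2])/d[2]).round(1)
E
python3 - <<'E'
from h import *
p=r.camera_params("top")
f=lambda x,y,z:ray(p,180+(x+.5)/3.6-.5,145+(y+.5)/3.6-.5,z)
for n,x,y,z in [("c FL",335,300,90),("c FR",470,306,90),("c BL",339,225,90),("c BR",473,231,90),("stop inL top",343,74,32),("stop inR top",508,78,32),("railL in base back",341,88,0),("railL in base front",333,212,0),("railR in top back",499,85,24),("railR in top front",499,215,24)]: print(n,f(x,y,z))
w=np.load("top.npy")
q=w[145:255,255:335].reshape(-1,3)
for n,m in [("top carton",(q[:,2]>84)&(q[:,2]<96))]:
    t=q[m]; print(n,cv2.minAreaRect(t[:,:2].astype(np.float32)))
# walls per x-slice
w=w[150:215,255:335].reshape(-1,3)
for x0 in range(535,645,20):
    t=w[(w[:,0]>x0)&(w[:,0]<x0+20)&(w[:,2]>14)&(w[:,2]<40)&(w[:,1]<200)]
    L=t[t[:,1]>62][:,1];Rr=t[t[:,1]<62][:,1]
    print(x0,len(L),L.min() if len(L) else 0,len(Rr),Rr.max() if len(Rr) else 0)
for y0 in range(-10,140,25):
    t=w[(w[:,1]>y0)&(w[:,1]<y0+25)&(w[:,2]>20)&(w[:,2]<40)&(w[:,0]>620)]
    print(y0,t[:,0].min(),t[:,0].max())
E
```

```text
c FL [446.2 130.1  90. ]
c FR [437.7  18.8  90. ]
c BL [509.1 126.3  90. ]
c BR [500.4  14.7  90. ]
stop inL top [657.3 128.7  32. ]
stop inR top [648.6 -18.6  32. ]
railL in base back [653.6 134.4   0. ]
railL in base front [538.2 142.5   0. ]
railR in top back [644.7 -10.4  24. ]
railR in top front [526.   -6.8  24. ]
top carton ((476.092041015625, 73.89311981201172), (110.21662139892578, 60.977317810058594), 85.77271270751953)
535 7 139.6863374354287 6 -9.545192181690958
555 13 136.59349124259762 6 -10.135505259357423
575 10 135.4096504992334 12 -10.719313789820358
595 6 135.9583663197846 10 -11.316212897833768
615 12 132.8970092278172 7 -15.119664330557093
635 10 132.04026146040027 51 54.275137624507096
-10 651.3018784820522 655.7068700448131
15 651.2343293542468 655.7756467275983
40 652.7489644507673 659.6623786073694
65 655.5746424708967 660.0902654206468
90 657.6191066543654 661.1527773460846
115 621.3434140665713 661.7636553841314
```

```bash
cat >> h.py <<'E'
def to(x,y,z,yaw):
    """tool-frame shift (m) and turn (deg) to reach the target; yaw = guide direction in world"""
    s=r.get_state(); A=R.from_rotvec(s["orientation"]); 
    T=R.from_matrix(np.array([[-np.cos(yaw),-np.sin(yaw),0],[-np.sin(yaw),np.cos(yaw),0],[0,0,-1]]))
    print((A.inv().apply(np.array([x,y,z])-s["tcp_pos"])/1000).round(4),(A.inv()*T).as_rotvec(degrees=True).round(2))
E
python3 - <<'E'
from h import *
to(385,78,200,-.068); to(385,78,65,-.068)
E
```

```text
[-0.3398 -0.4274  0.0313] [ -0.08  -0.   -14.77]
[-0.3397 -0.4272  0.1663] [ -0.08  -0.   -14.77]
```

Emit:
step_arm(motion=[{"x": -0.034, "y": -0.043, "z": 0.003, "rz": -3}, {"x": -0.068, "y": -0.085, "z": 0.006, "rz": -6}, {"x": -0.102, "y": -0.128, "z": 0.009, "rz": -9}, {"x": -0.136, "y": -0.171, "z": 0.012, "rz": -12}, {"x": -0.17, "y": -0.214, "z": 0.015, "rz": -14.8}, {"x": -0.204, "y": -0.256, "z": 0.018, "rz": -14.8}, {"x": -0.238, "y": -0.3, "z": 0.022, "rz": -14.8}, {"x": -0.272, "y": -0.342, "z": 0.025, "rz": -14.8}, {"x": -0.306, "y": -0.385, "z": 0.028, "rz": -14.8}, {"x": -0.34, "y": -0.427, "z": 0.031, "rz": -14.8}, {"x": -0.34, "y": -0.427, "z": 0.031, "rz": -14.8}, {"x": -0.34, "y": -0.427, "z": 0.09, "rz": -14.8}, {"x": -0.34, "y": -0.427, "z": 0.14, "rz": -14.8}, {"x": -0.34, "y": -0.427, "z": 0.166, "rz": -14.8}, {"x": -0.34, "y": -0.427, "z": 0.166, "rz": -14.8}])

```text
invalid input at $.motion[0]: expected keys rx, ry, rz, x, y, z, grip
```

Run:
```python
from h import *
to(385,78,65,-.068); print(r.get_state()["tcp_pos"])
im,d,p=snap("scene"); cv2.imwrite("pics/s2.png",cv2.resize(im[120:280,180:420],(780,520),interpolation=cv2.INTER_CUBIC))
```

```text
[-0.3397 -0.4272  0.1663] [ -0.08  -0.   -14.77]
[199.92250654 591.6795646  230.59193401]
```

View pics/s2.png

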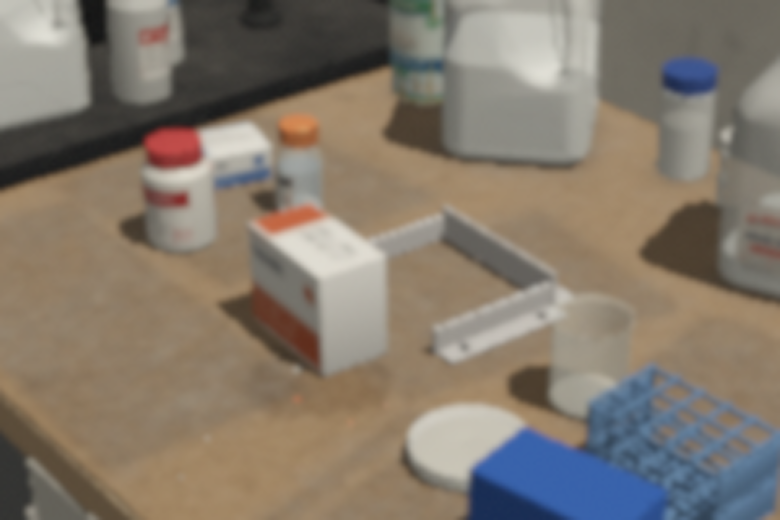

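The move was refused because every row needs all seven keys, so the arm hasn't moved. The picture shows the carton still upright at (320,285) in the crop, in front of the guide. I'll resend with full rows.

Emit:
step_arm(motion=[{"x": -0.034, "y": -0.043, "z": 0.003, "rx": 0, "ry": 0, "rz": -3, "grip": 0.085}, {"x": -0.068, "y": -0.085, "z": 0.006, "rx": 0, "ry": 0, "rz": -6, "grip": 0.085}, {"x": -0.102, "y": -0.128, "z": 0.009, "rx": 0, "ry": 0, "rz": -9, "grip": 0.085}, {"x": -0.136, "y": -0.171, "z": 0.012, "rx": 0, "ry": 0, "rz": -12, "grip": 0.085}, {"x": -0.17, "y": -0.214, "z": 0.015, "rx": 0, "ry": 0, "rz": -14.8, "grip": 0.085}, {"x": -0.204, "y": -0.256, "z": 0.018, "rx": 0, "ry": 0, "rz": -14.8, "grip": 0.085}, {"x": -0.238, "y": -0.3, "z": 0.022, "rx": 0, "ry": 0, "rz": -14.8, "grip": 0.085}, {"x": -0.272, "y": -0.342, "z": 0.025, "rx": 0, "ry": 0, "rz": -14.8, "grip": 0.085}, {"x": -0.306, "y": -0.385, "z": 0.028, "rx": 0, "ry": 0, "rz": -14.8, "grip": 0.085}, {"x": -0.34, "y": -0.427, "z": 0.031, "rx": 0, "ry": 0, "rz": -14.8, "grip": 0.085}, {"x": -0.34, "y": -0.427, "z": 0.031, "rx": 0, "ry": 0, "rz": -14.8, "grip": 0.085}, {"x": -0.34, "y": -0.427, "z": 0.09, "rx": 0, "ry": 0, "rz": -14.8, "grip": 0.085}, {"x": -0.34, "y": -0.427, "z": 0.14, "rx": 0, "ry": 0, "rz": -14.8, "grip": 0.085}, {"x": -0.34, "y": -0.427, "z": 0.166, "rx": 0, "ry": 0, "rz": -14.8, "grip": 0.085}, {"x": -0.34, "y": -0.427, "z": 0.166, "rx": 0, "ry": 0, "rz": -14.8, "grip": 0.085}])

```text
time_s: 2.02
tcp_pos: [383.9, 78.9, 64.0]
orientation: [-0.105, -3.136, 0.002]
ft_force: [-0.3, 0.7, 0.7]
width: 84.9
gripper_force: 0.0
```

Run:
```python
from h import *
to(385,78,65,-.068); s=r.get_state();print(s["tcp_pos"],s["time_s"],s["ft_force"])
im,d,p=snap("scene"); cv2.imwrite("pics/s3.png",cv2.resize(im[100:300,140:440],(780,520),interpolation=cv2.INTER_CUBIC))
```

```text
[-0.0011 -0.0008 -0.001 ] [-0.1  -0.22  0.07]
[383.93000772  78.90797915  63.99127351] 2.025 [-0.27429539  0.74927865  0.66846913]
```

View pics/s3.png

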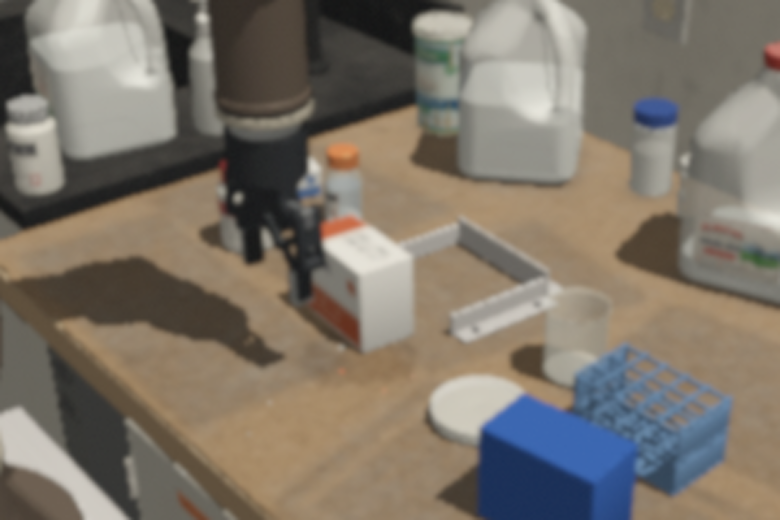

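The open gripper stands in front of the carton's upper face, with its fingers at (250,255) and (302,290), and nothing touching. I'll push now.

Emit:
step_arm(motion=[{"x": -0.02, "y": 0, "z": 0, "rx": 0, "ry": 0, "rz": 0, "grip": 0.085}, {"x": -0.035, "y": 0, "z": 0, "rx": 0, "ry": 0, "rz": 0, "grip": 0.085}, {"x": -0.043, "y": 0, "z": 0, "rx": 0, "ry": 0, "rz": 0, "grip": 0.085}, {"x": -0.05, "y": 0, "z": 0, "rx": 0, "ry": 0, "rz": 0, "grip": 0.085}, {"x": -0.056, "y": 0, "z": -0.002, "rx": 0, "ry": 0, "rz": 0, "grip": 0.085}, {"x": -0.062, "y": 0, "z": -0.004, "rx": 0, "ry": 0, "rz": 0, "grip": 0.085}, {"x": -0.068, "y": 0, "z": -0.006, "rx": 0, "ry": 0, "rz": 0, "grip": 0.085}, {"x": -0.074, "y": 0, "z": -0.008, "rx": 0, "ry": 0, "rz": 0, "grip": 0.085}])

```text
time_s: 3.08
tcp_pos: [459.7, 73.8, 73.5]
orientation: [0.106, 3.14, 0.0]
ft_force: [-1.0, -0.6, 0.4]
width: 84.8
gripper_force: 0.3
```

Run:
```python
from h import *
s=r.get_state();print(s["tcp_pos"],s["time_s"],s["ft_force"])
im,d,p=snap("scene"); cv2.imwrite("pics/s4.png",cv2.resize(im[100:300,140:440],(780,520),interpolation=cv2.INTER_CUBIC))
```

```text
[459.74277579  73.76174766  73.49291104] 3.075 [-0.98334151 -0.60653839  0.43471244]
```

View pics/s4.png

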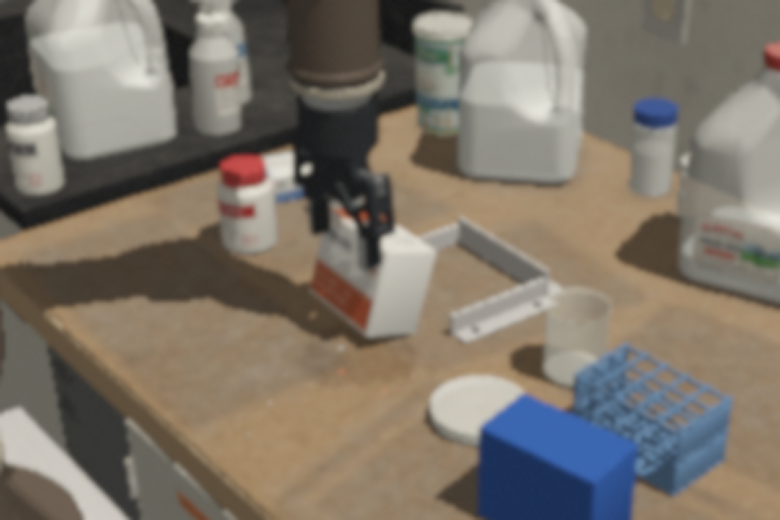

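The carton is tipping about its rear lower edge, with its front bottom edge lifted at (340,315). I'll keep pushing until it falls.

Emit:
step_arm(motion=[{"x": -0.007, "y": 0, "z": -0.002, "rx": 0, "ry": 0, "rz": 0, "grip": 0.085}, {"x": -0.014, "y": 0, "z": -0.004, "rx": 0, "ry": 0, "rz": 0, "grip": 0.085}, {"x": -0.021, "y": 0, "z": -0.006, "rx": 0, "ry": 0, "rz": 0, "grip": 0.085}, {"x": -0.028, "y": 0, "z": -0.008, "rx": 0, "ry": 0, "rz": 0, "grip": 0.085}, {"x": -0.035, "y": 0, "z": -0.01, "rx": 0, "ry": 0, "rz": 0, "grip": 0.085}, {"x": -0.04, "y": 0, "z": -0.012, "rx": 0, "ry": 0, "rz": 0, "grip": 0.085}, {"x": -0.04, "y": 0, "z": -0.012, "rx": 0, "ry": 0, "rz": 0, "grip": 0.085}, {"x": -0.04, "y": 0, "z": -0.012, "rx": 0, "ry": 0, "rz": 0, "grip": 0.085}])

```text
time_s: 4.12
tcp_pos: [498.9, 71.1, 85.2]
orientation: [-0.106, -3.139, -0.0]
ft_force: [-0.5, 0.5, -0.5]
width: 85.1
gripper_force: 0.0
```

Run:
```python
from h import *
s=r.get_state();print(s["tcp_pos"],s["time_s"],s["ft_force"])
im,d,p=snap("scene"); cv2.imwrite("pics/s5.png",cv2.resize(im[100:300,140:440],(780,520),interpolation=cv2.INTER_CUBIC))
```

```text
[498.9423003   71.08214882  85.2307589 ] 4.125 [-0.47791271  0.52055052 -0.5176032 ]
```

View pics/s5.png

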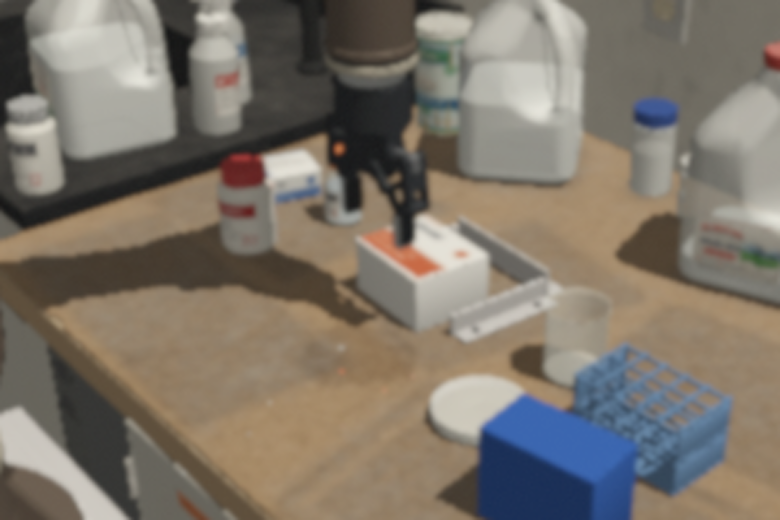

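The carton lies flat, entering the mouth, with its near end around (390,290). I'll back off, lower the tool and measure.

Emit:
step_arm(motion=[{"x": 0, "y": 0, "z": -0.02, "rx": 0, "ry": 0, "rz": 0, "grip": 0.085}, {"x": 0.05, "y": 0, "z": -0.025, "rx": 0, "ry": 0, "rz": 0, "grip": 0.085}, {"x": 0.1, "y": 0, "z": -0.025, "rx": 0, "ry": 0, "rz": 0, "grip": 0.085}, {"x": 0.1, "y": 0, "z": 0.03, "rx": 0, "ry": 0, "rz": 0, "grip": 0.085}, {"x": 0.1, "y": 0, "z": 0.075, "rx": 0, "ry": 0, "rz": 0, "grip": 0.085}, {"x": 0.1, "y": 0, "z": 0.075, "rx": 0, "ry": 0, "rz": 0, "grip": 0.085}])

```text
time_s: 4.92
tcp_pos: [397.1, 77.1, 8.5]
orientation: [-0.106, -3.134, 0.003]
ft_force: [-0.0, 0.7, 1.2]
width: 84.7
gripper_force: 0.0
```

```bash
cat > m.py <<'E'
from h import *
s=r.get_state();print(s["tcp_pos"],s["time_s"],s["ft_force"])
im,d,p=snap("top"); w=cloud(d,p)
q=w[150:235,262:330].reshape(-1,3); q=q[(q[:,2]>52)&(q[:,2]<68)&(q[:,0]>485)&(q[:,1]>0)&(q[:,1]<140)]
print(len(q),cv2.minAreaRect(q[:,:2].astype(np.float32)),np.percentile(q[:,:2],[1,50,99],axis=0).round(),np.median(q,0).round(1))
cv2.imwrite(f"pics/t{int(s['time_s']*10)}.png",cv2.resize(im[145:255,220:380],None,fx=4.8,fy=4.8,interpolation=cv2.INTER_CUBIC))
E
python3 m.py; ls pics
```

```text
[397.14826587  77.07786954   8.53188907] 4.925 [-0.04568361  0.65637658  1.22276528]
1003 ((554.2095947265625, 68.87672424316406), (110.4410171508789, 91.2767333984375), 86.29637908935547) [[508.  14.]
 [553.  69.]
 [600. 123.]] [553.1  69.4  59.9]
crop.png
s2.png
s3.png
s4.png
s5.png
scene.png
t49.png
top.png
```

Emit:
step_arm(motion=[{"x": -0.04, "y": 0, "z": 0, "rx": 0, "ry": 0, "rz": 0, "grip": 0.085}, {"x": -0.075, "y": 0, "z": 0, "rx": 0, "ry": 0, "rz": 0, "grip": 0.085}, {"x": -0.09, "y": 0, "z": 0, "rx": 0, "ry": 0, "rz": 0, "grip": 0.085}, {"x": -0.098, "y": 0, "z": 0, "rx": 0, "ry": 0, "rz": 0, "grip": 0.085}, {"x": -0.106, "y": 0, "z": 0, "rx": 0, "ry": 0, "rz": 0, "grip": 0.085}, {"x": -0.114, "y": 0, "z": 0, "rx": 0, "ry": 0, "rz": 0, "grip": 0.085}, {"x": -0.122, "y": 0, "z": 0, "rx": 0, "ry": 0, "rz": 0, "grip": 0.085}, {"x": -0.13, "y": 0, "z": 0, "rx": 0, "ry": 0, "rz": 0, "grip": 0.085}, {"x": -0.138, "y": 0, "z": 0, "rx": 0, "ry": 0, "rz": 0, "grip": 0.085}, {"x": -0.142, "y": 0, "z": 0, "rx": 0, "ry": 0, "rz": 0, "grip": 0.085}, {"x": -0.142, "y": 0, "z": 0, "rx": 0, "ry": 0, "rz": 0, "grip": 0.085}])

```text
time_s: 6.35
tcp_pos: [541.5, 68.1, 10.3]
orientation: [0.106, 3.139, -0.0]
ft_force: [0.5, 0.1, -0.3]
width: 85.1
gripper_force: 0.0
```

```bash
python3 m.py
```

```text
[541.53553725  68.14905171  10.25554651] 6.35 [ 0.47442759  0.06437891 -0.26618362]
134 ((584.0277709960938, 19.902984619140625), (17.474246978759766, 111.62557983398438), 86.00749969482422) [[542.   9.]
 [600.  19.]
 [640.  29.]] [600.   18.7  60.1]
```

Emit:
step_arm(motion=[{"x": -0.003, "y": 0, "z": 0, "rx": 0, "ry": 0, "rz": 0, "grip": 0.085}, {"x": -0.005, "y": 0, "z": 0, "rx": 0, "ry": 0, "rz": 0, "grip": 0.085}, {"x": -0.007, "y": 0, "z": 0, "rx": 0, "ry": 0, "rz": 0, "grip": 0.085}, {"x": -0.008, "y": 0, "z": 0, "rx": 0, "ry": 0, "rz": 0, "grip": 0.085}, {"x": -0.008, "y": 0, "z": 0, "rx": 0, "ry": 0, "rz": 0, "grip": 0.085}])

```text
time_s: 7.02
tcp_pos: [549.3, 67.7, 10.3]
orientation: [0.106, 3.14, 0.0]
ft_force: [0.7, 0.1, -0.4]
width: 85.0
gripper_force: 0.0
```

Emit:
step_arm(motion=[{"x": -0.001, "y": 0, "z": 0, "rx": 0, "ry": 0, "rz": 0, "grip": 0.085}, {"x": -0.002, "y": 0, "z": 0, "rx": 0, "ry": 0, "rz": 0, "grip": 0.085}, {"x": -0.002, "y": 0, "z": 0, "rx": 0, "ry": 0, "rz": 0, "grip": 0.085}])

```text
time_s: 7.4
tcp_pos: [551.3, 67.6, 10.3]
orientation: [0.106, 3.14, 0.0]
ft_force: [-0.6, 0.6, 0.1]
width: 84.8
gripper_force: 0.1
```

Emit:
step_arm(motion=[{"x": -0.001, "y": 0, "z": 0, "rx": 0, "ry": 0, "rz": 0, "grip": 0.085}, {"x": -0.002, "y": 0, "z": 0, "rx": 0, "ry": 0, "rz": 0, "grip": 0.085}, {"x": -0.002, "y": 0, "z": 0, "rx": 0, "ry": 0, "rz": 0, "grip": 0.085}])

```text
time_s: 7.78
tcp_pos: [551.9, 67.5, 10.1]
orientation: [-0.105, -3.138, 0.0]
ft_force: [-5.3, 0.5, 4.0]
width: 85.0
gripper_force: 2.5
```

Emit:
step_arm(motion=[{"x": -0.001, "y": 0, "z": 0, "rx": 0, "ry": 0, "rz": 0, "grip": 0.085}, {"x": -0.001, "y": 0, "z": 0, "rx": 0, "ry": 0, "rz": 0, "grip": 0.085}])

```text
time_s: 8.02
tcp_pos: [551.9, 67.5, 9.9]
orientation: [-0.105, -3.136, 0.0]
ft_force: [-8.5, 0.1, 5.1]
width: 84.9
gripper_force: 4.0
```

The TCP has stalled at 551.9 mm and the force is rising, so the carton is against the stop. I'll withdraw and check.

Emit:
step_arm(motion=[{"x": 0.004, "y": 0, "z": 0, "rx": 0, "ry": 0, "rz": 0, "grip": 0.085}, {"x": 0.03, "y": 0, "z": 0, "rx": 0, "ry": 0, "rz": 0, "grip": 0.085}, {"x": 0.08, "y": 0, "z": 0, "rx": 0, "ry": 0, "rz": 0, "grip": 0.085}, {"x": 0.13, "y": 0, "z": -0.02, "rx": 0, "ry": 0, "rz": 0, "grip": 0.085}, {"x": 0.15, "y": 0, "z": -0.06, "rx": 0, "ry": 0, "rz": 0, "grip": 0.085}, {"x": 0.15, "y": 0, "z": -0.06, "rx": 0, "ry": 0, "rz": 0, "grip": 0.085}])

```text
time_s: 8.78
tcp_pos: [404.7, 78.1, 72.4]
orientation: [0.105, 3.136, 0.003]
ft_force: [-0.1, -0.2, 0.8]
width: 85.1
gripper_force: 0.0
```

```bash
python3 m.py; ls pics
```

```text
[404.72449451  78.11822144  72.36971213] 8.775 [-0.13166818 -0.21645285  0.81928196]
993 ((609.912353515625, 64.32339477539062), (110.1502456665039, 91.36029052734375), 85.21595001220703) [[564.  10.]
 [609.  63.]
 [655. 119.]] [608.6  63.5  59.9]
crop.png
s2.png
s3.png
s4.png
s5.png
scene.png
t49.png
t63.png
t87.png
top.png
```

View pics/t87.png

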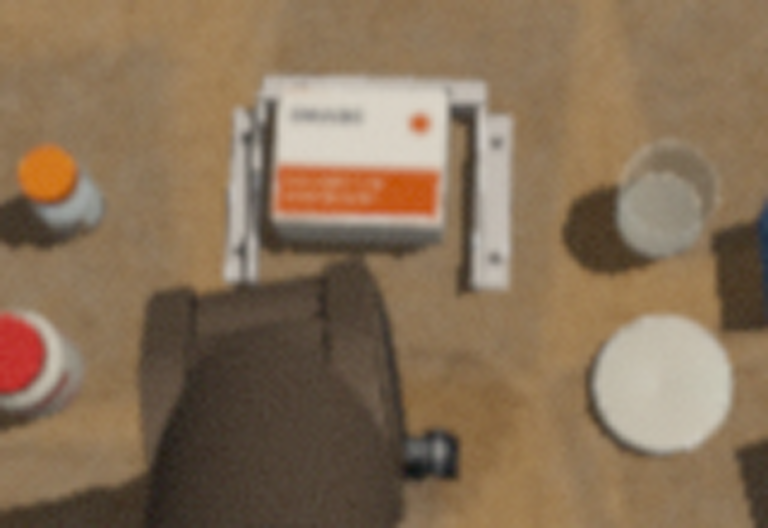

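The picture shows the carton flat, front face up, between the rails and against the stop (top edge at (272–448, 85–100)). The neighbours in view are undisturbed and the gripper is clear.

```bash
python3 -c "
from rig import r
print(r.finish_job())"
```

```text
the job is handed in; nothing more can be done
None
```

The carton was tipped onto its back and pushed between the rails until it met the stop. The last picture shows it flat and roughly centred, the gripper is clear, and I handed the job in at about 9 s of the 42 s allowed; the hand-in returned no verdict.

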